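# Pack the tin that still holds the corkscrew

## Task

Three identical closed steel tins lie in the sloped bin, and only one still has the heavy corkscrew in it: find it by its weight, lay it flat in the empty bay of the wooden case, lengthwise, without dropping or ramming it, then close the case's lid fully. The two empty tins must end up lying in the bin's compartments. Leave the carafe, the white cup, the coasters and the stopper in the case where they are.

Things in the scene. Friction and masses are not known exactly. Their poses are not given: they have to be found in the camera images.
- tin_a: closed plain steel tin, one of three that look the same, 150 long (its x) x 44 wide (its y) x 42 high (its z). Origin: centre of its underside. Starts lying lengthwise in the robot's right-hand (bin -y) compartment of the bin. Weighs 0.13 to 0.18 kg with only a light liner in it, 0.42 to 0.63 kg with the corkscrew shut inside; contents shift up to 5 mm.
- tin_b: closed plain steel tin, one of three that look the same, 150 long (its x) x 44 wide (its y) x 42 high (its z). Origin: centre of its underside. Starts lying lengthwise in the middle compartment of the bin. Weighs 0.13 to 0.18 kg with only a light liner in it, 0.42 to 0.63 kg with the corkscrew shut inside; contents shift up to 5 mm.
- tin_c: closed plain steel tin, one of three that look the same, 150 long (its x) x 44 wide (its y) x 42 high (its z). Origin: centre of its underside. Starts lying lengthwise in the left-hand (bin +y) compartment of the bin. Weighs 0.13 to 0.18 kg with only a light liner in it, 0.42 to 0.63 kg with the corkscrew shut inside; contents shift up to 5 mm.
- bin: fixed oak bin, 330 wide (its y); its floor slopes down to the robot side (its -x) at 0.40 rad, so the floor normal leans to -x. Three compartments 98 wide, centre lines at y = -107, 0, +107; outer and dividing walls 9 thick, 40 high above the sloped floor. Origin: on the table, under the middle of the floor.
- bin_slope (a point): the middle of the sloped floor's surface, 62 above the bin's origin, in the middle compartment. The floor is 190 long; its front lip stands 27 and its back board 45 above it.
- case: fixed dark wooden case, 200 (its x) x 218 (its y) x 66 high, walls, bottom and divider 8 thick. The divider makes two bays side by side, each 184 (x) x 97 (y) inside, 58 deep; a steel bottle stopper lies in the -y bay. Origin: centre of its underside on the table. Lid hinged along the top of the +x wall.
- bay (a point): centre of the floor of the empty (+y) bay of the case, 8 above the table.
- lid (a joint): hinge of the case lid, a flat panel 8 thick that covers the whole case, a knob on its outer face. 0 = closed flat on the case, 1.57 = standing upright, starts open at 1.5 to 1.85. The hinge is stiff: the lid stays where it is left, and takes 1 to 4 N at its free edge to move.
- lid_hinge (a point): middle of the lid's hinge line (along the case's y).
- lid_handle (a point): grip point of the lid's knob, 170 from the hinge line, 35 off the outer (when closed: upper) face.
- carafe: bystander: steel carafe, 104 across, 170 tall, stands behind the work. Origin: centre of its underside.
- tumbler: bystander: white cup, 72 across, 85 tall. Origin: centre of its underside.
- coasters: bystander: stack of cork coasters, 80 across, 28 high, between bin and case. Origin: centre of its underside.
- stopper: bystander: steel bottle stopper, 75 x 38 x 38, lies in the case's -y bay; it stays there. Origin: centre of its underside.
Mind the look-alikes: they are no part of the job. What is shaped like the tin_c but pink or yellow is not meant.

How it is judged (in metres and radians):
On the way, in this order (a step that is already met when the one before it is completed fails the run):
1. the heavy tin lies flat in the empty bay, the other two in the bin, lid open (((horizontal distance between tin_a and bay below 0.035 m and height (world z) of tin_a below 0.018 m and angle between tin_a's own z axis and vertical below 0.15 rad and contact force between tin_a and case above 2.7 N and distance between each of tin_b, tin_c and bin_slope below 0.125 m and height (world z) of each of tin_b, tin_c below 0.085 m and angle between tin_b's own z axis and vertical between 0.2 and 0.6 rad and angle between tin_c's own z axis and vertical between 0.2 and 0.6 rad) or (horizontal distance between tin_b and bay below 0.035 m and height (world z) of tin_b below 0.018 m and angle between tin_b's own z axis and vertical below 0.15 rad and contact force between tin_b and case above 2.7 N and distance between each of tin_a, tin_c and bin_slope below 0.125 m and height (world z) of each of tin_a, tin_c below 0.085 m and angle between tin_a's own z axis and vertical between 0.2 and 0.6 rad and angle between tin_c's own z axis and vertical between 0.2 and 0.6 rad) or (horizontal distance between tin_c and bay below 0.035 m and height (world z) of tin_c below 0.018 m and angle between tin_c's own z axis and vertical below 0.15 rad and contact force between tin_c and case above 2.7 N and distance between each of tin_a, tin_b and bin_slope below 0.125 m and height (world z) of each of tin_a, tin_b below 0.085 m and angle between tin_a's own z axis and vertical between 0.2 and 0.6 rad and angle between tin_b's own z axis and vertical between 0.2 and 0.6 rad)) and value of joint lid above 0.5 rad), for 0.2 s.
2. the lid is closed over it (value of joint lid below 0.06 rad), for 0.2 s.
At the end, for the whole second after the job is handed in: the tin with the corkscrew lies flat (0.15 rad) on the floor of the case's +y bay, within 35 mm of its middle, bearing on it with over 2.7 N (an empty tin: under 2); the other two lie at rest on the bin's sloped floor between its walls; the lid is closed to under 0.06 rad (((horizontal distance between tin_a and bay below 0.035 m and height (world z) of tin_a below 0.018 m and angle between tin_a's own z axis and vertical below 0.15 rad and contact force between tin_a and case above 2.7 N and distance between each of tin_b, tin_c and bin_slope below 0.125 m and height (world z) of each of tin_b, tin_c below 0.085 m and angle between tin_b's own z axis and vertical between 0.2 and 0.6 rad and angle between tin_c's own z axis and vertical between 0.2 and 0.6 rad) or (horizontal distance between tin_b and bay below 0.035 m and height (world z) of tin_b below 0.018 m and angle between tin_b's own z axis and vertical below 0.15 rad and contact force between tin_b and case above 2.7 N and distance between each of tin_a, tin_c and bin_slope below 0.125 m and height (world z) of each of tin_a, tin_c below 0.085 m and angle between tin_a's own z axis and vertical between 0.2 and 0.6 rad and angle between tin_c's own z axis and vertical between 0.2 and 0.6 rad) or (horizontal distance between tin_c and bay below 0.035 m and height (world z) of tin_c below 0.018 m and angle between tin_c's own z axis and vertical below 0.15 rad and contact force between tin_c and case above 2.7 N and distance between each of tin_a, tin_b and bin_slope below 0.125 m and height (world z) of each of tin_a, tin_b below 0.085 m and angle between tin_a's own z axis and vertical between 0.2 and 0.6 rad and angle between tin_b's own z axis and vertical between 0.2 and 0.6 rad)) and value of joint lid below 0.06 rad and linear speed of each of tin_a, tin_b, tin_c below 0.02 m/s); the robot touches nothing.
It fails at once if a tin is dropped or rammed into the case (over 60 N between them) (contact force between any of tin_a, tin_b, tin_c and case above 60 N).
It fails at once if a bystander is moved over 50 mm or tipped over (distance of any of carafe, tumbler, coasters, stopper from where it was at the start of the episode above 0.05 m or angle between any of carafe, tumbler, coasters's own z axis and vertical above 0.5 rad).
It also fails if it takes over 72 s, if anything falls off the work surface, if the arm or the gripper's body presses on something with over 40 N, if the wrist force passes 120 N, or if a joint passes its speed limit or range.

## Robot

A 6-joint arm with a two-finger parallel gripper is mounted at the origin on the work surface. World frame = base frame: x ahead of the robot, y to its left, z up, the work surface at z = 0. Lengths are in mm, angles in rad, forces in N, time in s.
With the tool pointing down it reaches from about 325 to 875 mm from the base axis. Payload 4.4 kg.
Tool frame: the origin (TCP) lies midway between the tips of the shut fingers; the grasp point (between the pads) lies 19 mm behind it (robot.grasp_offset is the z of the grasp point in the tool frame, in mm); z points along the fingers, y is the line along which they close (so a half turn about z gives the same grasp; the last joint's range is limited). The gripper opens to 85 mm and grips with 20 to 120 N. Pads are 22 mm wide; open, the fingers measure 114 mm over their backs; the gripper's body (76 mm by 85 mm) begins 54 mm behind the grasp point. The pads swing forward as they close: fully open they stand 13 mm farther back than shut.
Start: joints at [-1.429, 0.207, 1.542, -0, 1.393, -0.15], TCP at [165.401, -550.699, 231.282] pointing down, gripper open.
Joint ranges: [-2.73, 2.73], [-0.86, 2.22], [0.23, 2.46], [-1.11, 4.25], [0.08, 2.63], [-2.82, 2.82]. Speed limits (rad/s): [2.79, 2.79, 3.14, 3.14, 3.14, 3.14].

## Interface

Orientations are given as a unit quaternion [w, x, y, z].
In Python, from plant import robot, optics, workorder gives the robot as it stands.
- The arm moves only by the tool arm_command, never from a script. Its argument "rows" is a list that holds one entry, the list of rows, each a list of 7 numbers: the shift along the tool's x, y, z in units of 25 mm (1.0 is 25 mm), then the turn, a rotation vector about the tool's x, y, z in units of 6 degrees (1.0 is 6 degrees), then the finger opening in mm, from 0 to 85.4. In form: [[[x, y, z, wx, wy, wz, gripper], ...]]. A call has 1 to 8 rows; each row shifts and turns the commanded pose from where the row before left it, along the tool's axes as they then stand; what a row does not reach is not made up. A row lasts 1/10 s, in which the tool goes at most 50 mm and 8.59 degrees, less where a joint would pass 70% of its speed; a pose out of reach is approached as far as the arm can. A call is refused whole if a number of a shift passes 1 or a number of a turn 1, either way. A call with a gripper value outside its range is refused whole. The fingers move at their own pace and stop on an object; "grip_force" is the grip in N (left out, the last holds). Time passes only in rows, so rows that do not move let the fingers close. It gives the time, the measured TCP pose, the force, the opening and the grip force at its end, in the units of the state.
- robot.get_obs(): the state, without advancing time (a new reading comes with each control period).
- optics.read_camera(name): name is "scene" or "side" or "wrist"; returns a dict with "frame" (400x640x3 uint8, red, green, blue), "depth" (400x640 float32, mm along the optical axis (not along the pixel's ray), 0 where there is no reading), "camera_matrix" (3x3 intrinsics, pixels), "k1" (the pictures are not rectified: a ray, as slopes to the right and down, at radius r is drawn at 1 + k1 r^2 times it, then the intrinsics apply), "camera_from_world" (4x4, takes a point from world to camera coordinates); the wrist camera has in their place "T_tool_cam" (4x4, takes a point from camera to tool coordinates, whose origin is the TCP and whose axes are the flange's). Camera axes: x right, y down, z forward; pixel columns grow to the right and rows downward; lengths in mm; the calibration is good to about 2 mm. A picture is of the moment at which its call begins: read the wrist's pose just before it.
- workorder.hand_in(): hands the job in; it is judged then, once.
The state is a dict: "time_s": time; "joint_pos": joint angles; "qvel": joint speeds; "tau": joint torques, N m; "tcp_pos": TCP position; "tool_rot": TCP orientation; "force": force on the tool from outside, world axes, zero at the start; "wrist_torque": the same for the moment, N m; "width": opening from 0.0 (shut) to 1.0 (fully open); "grip_force": force on a finger pad.
Only numpy, scipy, OpenCV 4.12 (cv2) and the standard library are available. Lean on these libraries where they do the work, as an engineer would, in place of code of your own. Each camera call takes 0.05 s, during which the arm holds its last target. There are 200 camera calls.

## Working session

There is one attempt and no reset: what is moved stays moved. The work goes in short steps, Python scripts to look and compute and a tool call to move; the robot and the scene stay as the last step left them, time stands still between calls to the robot, and variables do not carry over. Pictures are saved under pics/ and viewed, at most 10 in all, crops included, and the job is handed in when it is done.

Besides the shell and the picture viewer there is one more tool, called after "Request:" as name(argument=value, ...), one argument or row to a line, values as JSON. arm_command: Moves the arm, as the interface text tells. Its arguments: {"type":"object","properties":{"rows":{"type":"array","items":{"type":"array","items":{"type":"array","items":{"type":"number"}}}},"grip_force":{"type":"number"}},"required":["rows"]}

```bash
mkdir -p pics; cat > h.py <<'E'
import numpy as np, cv2
from plant import robot, optics, workorder
def cloud(c):
    K=np.array(c["camera_matrix"]);d=c["depth"];h,w=d.shape
    u,v=np.meshgrid(np.arange(w),np.arange(h))
    p=cv2.undistortPoints(np.stack([u,v],-1).reshape(-1,1,2).astype(float),K,np.array([c["k1"],0,0,0.])).reshape(h,w,2)
    P=np.dstack([p*d[...,None],d])
    T=np.linalg.inv(np.array(c["camera_from_world"]))
    W=P@T[:3,:3].T+T[:3,3]; W[d==0]=np.nan
    return W
E
python3 - <<'E'
from h import *
o=robot.get_obs();print(o, robot.grasp_offset)
for n in("scene","side"):
    c=optics.read_camera(n);cv2.imwrite(f"pics/{n}0.png",c["frame"][...,::-1])
    np.save(f"{n}.npy",cloud(c)); print(n,np.linalg.inv(c["camera_from_world"])[:3].round(2).tolist())
E
```

```text
{'time_s': 0.0, 'joint_pos': array([-1.42950748e+00,  2.07436701e-01,  1.54298685e+00,  3.47043357e-05,
        1.39349204e+00, -1.50515453e-01]), 'qvel': array([-5.94244331e-05,  5.27464790e-05,  1.21227627e-03, -3.66247599e-04,
       -4.61210973e-05, -4.34501004e-04]), 'tau': array([ 9.80065270e-04, -3.83031106e+01, -2.91597891e+01, -2.08415790e-04,
        1.04759226e-02, -7.54050603e-06]), 'tcp_pos': array([ 165.29814687, -549.92634336,  230.10068025]), 'tool_rot': array([-1.16137829e-03,  9.89374929e-01,  1.45381910e-01,  2.24345740e-05]), 'force': array([-0.24303585,  0.19502641, -0.95557817]), 'wrist_torque': array([ 0.02391342, -0.00277404,  0.00736132]), 'grip_force': 0.0, 'width': 0.9994132235034069} -18.700000000000003
scene [[0.81, 0.47, -0.34, 916.76], [0.58, -0.67, 0.46, -453.4], [-0.02, -0.58, -0.82, 1002.29]]
side [[-0.65, -0.51, 0.56, -61.93], [-0.76, 0.42, -0.49, 591.07], [0.02, -0.75, -0.67, 823.27]]
```

View pics/scene0.png

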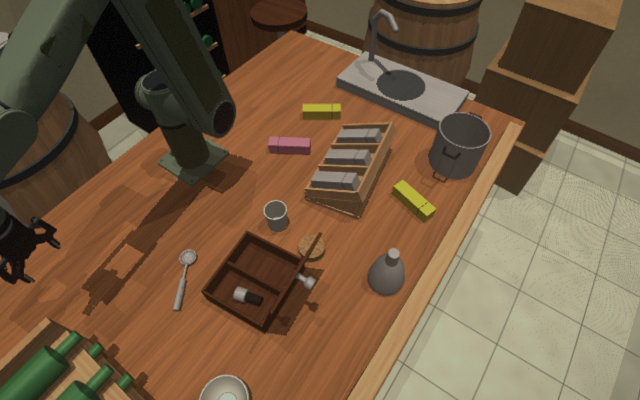

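View pics/side0.png

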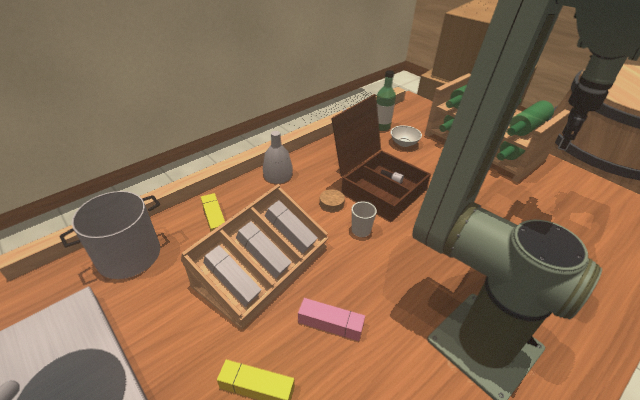

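Scene picture: the steel tins are at about (360,135) tin_c, (347,158) tin_b and (335,180) tin_a. The look-alikes are yellow (322,111), yellow (413,200) and pink (289,146), so I choose the three grey ones in the bin. The case is at (260,280) with its empty bay at (270,262), the lid edge at (312,250) and the knob at (307,282). The cup is at (276,213), the coasters at (313,246) and the carafe at (387,272).

```bash
python3 - <<'E'
from h import *
S=np.load("scene.npy");D=np.load("side.npy")
for n,W,pts in(("scene",S,dict(c=(358,136),b=(345,158),a=(333,181),cup=(276,207),coast=(310,243),car=(387,272),knob=(305,281),stop=(240,295),bay=(268,258),bayc=(285,262),lidtop=(320,236),c0=(247,235),c1=(206,292),c2=(266,326))),
 ("side",D,dict(a=(293,225),b=(264,248),c=(231,275),cup=(363,208),coast=(332,197),car=(277,165),lid=(360,135),liduL=(334,123),lidur=(374,98),lidlo=(337,170),case=(390,214),c1=(342,180),bay=(372,190)))):
    for k,(u,v) in pts.items(): print(n,k,np.nanmedian(W[v-1:v+2,u-1:u+2].reshape(-1,3),0).round(0))
a=cv2.imread("pics/scene0.png")[100:340,190:430];b=cv2.imread("pics/side0.png")[90:330,180:440]
cv2.imwrite("pics/crop1.png",np.hstack([cv2.resize(a,(400,400),interpolation=2),cv2.resize(b,(400,400),interpolation=2)]))
# grey tin segmentation using side+scene
for n,W in(("scene",S),("side",D)):
    im=cv2.imread(f"pics/{n}0.png").astype(int)
    sat=im.max(2)-im.min(2)
    m=(sat<22)&(W[...,2]>40)&(W[...,2]<170)&(im.max(2)>70)
    nl,l,st,ce=cv2.connectedComponentsWithStats(m.astype(np.uint8))
    for i in range(1,nl):
        if 150<st[i,4]<3000:
            P=W[l==i];q=P.mean(0)
            print(n,ce[i].round(),st[i,4],q.round(),P.min(0).round(),P.max(0).round())
E
```

```text
scene c [487. 352.  99.]
scene b [505. 243.  99.]
scene a [528. 140. 101.]
scene cup [419. -16.  56.]
scene coast [573. -48.  29.]
scene car [818. -35. 108.]
scene knob [ 691. -215.  228.]
scene stop [ 517. -294.   44.]
scene bay [ 492. -153.    8.]
scene bayc [ 543. -134.    9.]
scene lidtop [ 660. -113.  258.]
scene c0 [ 412. -145.   56.]
scene c1 [ 444. -346.   65.]
scene c2 [ 626. -316.   31.]
side a [509. 157.  94.]
side b [492. 264.  95.]
side c [472. 372.  96.]
side cup [459. -65.  62.]
side coast [581. -56.  27.]
side car [777.  14.  73.]
side lid [ 641. -228.  161.]
side liduL [ 651. -113.  243.]
side lidur [ 676. -315.  249.]
side lidlo [ 701. -192.   -1.]
side case [ 412. -139.   26.]
side c1 [ 601. -118.   49.]
side bay [ 538. -200.    8.]
scene [361. 134.] 350 [490. 367. 101.] [411. 334.  66.] [555. 401. 128.]
scene [350. 155.] 390 [513. 262. 101.] [431. 229.  65.] [578. 294. 128.]
scene [338. 178.] 456 [533. 158. 101.] [449. 123.  67.] [599. 189. 129.]
scene [275. 213.] 341 [436. -39.  65.] [403. -76.  40.] [474.  -7.  89.]
scene [387. 273.] 977 [817. -31.  93.] [768. -61.  40.] [861.  19. 170.]
side [386. 106.] 168 [ 779. -521.  108.] [ 761. -556.   42.] [ 818. -501.  144.]
side [276. 158.] 730 [791.   5.  90.] [762. -41.  40.] [837.  39. 168.]
side [286. 231.] 396 [518. 177.  79.] [445. 143.  41.] [592. 192. 123.]
side [258. 255.] 394 [496. 281.  78.] [424. 239.  40.] [573. 296. 121.]
side [225. 281.] 282 [479. 387.  80.] [407. 373.  41.] [552. 400. 119.]
```

View pics/crop1.png

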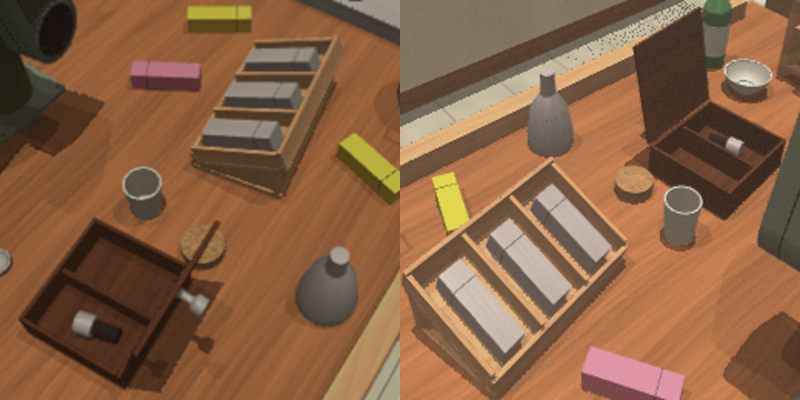

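The crop confirms three grey tins in the bin; the pink and yellow ones are outside it. Next, precise fits.

```bash
cat > fit.py <<'E'
from h import *
def load(tag="0"):
    Ps=[];Cs=[]
    for n in("scene","side"):
        W=np.load(f"{n}.npy");im=cv2.imread(f"pics/{n}{tag}.png").astype(int)
        k=~np.isnan(W[...,0]);Ps.append(W[k]);Cs.append(im[k])
    return Ps,Cs
E
python3 - <<'E'
from fit import *
Ps,Cs=load()
s=.4
for name,q in dict(a=(525,150),b=(505,255),c=(485,362)).items():
  for P,C in zip(Ps,Cs):
    sat=C.max(1)-C.min(1)
    yaw=.2
    for it in range(2):
        R=cv2.Rodrigues(np.array([0,0,yaw]))[0]@cv2.Rodrigues(np.array([0,-s,0.]))[0]
        L=(P-np.array([*q,95]))@R
        m=(sat<25)&(abs(L[:,0])<100)&(abs(L[:,1])<45)&(abs(L[:,2])<45)&(C.max(1)>60)
        h=L[m,2]; top=np.median(h[h>np.percentile(h,95)-6])
        T=L[m][abs(h-top)<4]
        n=np.linalg.svd(T-T.mean(0),full_matrices=False)[2][2]@R.T
        n*=np.sign(n[2])
        r=cv2.minAreaRect(T[:,:2].astype(np.float32))
    (cx,cy),(w,hh),an=r
    c=R@np.array([cx,cy,top])+np.array([*q,95])
    print(name,len(T),"n",n.round(3),"tilt",np.arccos(n[2]).round(3),"topc",c.round(1),"wh",round(w),round(hh),"an",round(an,1))
for P,C in zip(Ps,Cs):
    m=(abs(P[:,2]-66)<3)&(P[:,0]>380)&(P[:,0]<680)&(P[:,1]>-380)&(P[:,1]<-90)&(C.max(1)<120)
    r=cv2.minAreaRect(P[m,:2].astype(np.float32));print("rim",m.sum(),r, cv2.boxPoints(r).round())
    m=(P[:,2]>90)&(P[:,0]>590)&(P[:,0]<740)&(P[:,1]>-350)&(P[:,1]<-80)&(C.max(1)<90)
    T=P[m];n=np.linalg.svd(T-np.median(T,0),full_matrices=False)[2][2];print("lid",m.sum(),np.median(T,0).round(),n.round(3),T.max(0).round(),T.min(0).round())
    for y0 in(-130,-220,-300):
        k=abs(T[:,1]-y0)<15; print(y0,np.polyfit(T[k,2],T[k,0],1).round(3) if k.sum()>9 else '')
    m=(abs(P[:,2]-8)<4)&(P[:,0]>400)&(P[:,0]<640)&(P[:,1]>-340)&(P[:,1]<-100)&(C.max(1)<70)
    print("floor",m.sum(),cv2.minAreaRect(P[m,:2].astype(np.float32)))
E
```

```text
a 441 n [-0.379 -0.089  0.921] tilt 0.4 topc [517.4 157.1  97.7] wh 47 151 an 89.3
a 124 n [-0.39  -0.026  0.92 ] tilt 0.402 topc [515.  156.3  95.7] wh 43 148 an 89.3
b 365 n [-0.378 -0.089  0.922] tilt 0.399 topc [497.  260.6  97.7] wh 152 44 an 0.6
b 105 n [-0.386 -0.036  0.922] tilt 0.399 topc [493.7 261.5  94.8] wh 41 146 an 89.5
c 330 n [-0.387 -0.085  0.918] tilt 0.407 topc [476.  367.3  97.6] wh 48 148 an 88.9
c 91 n [-0.397  0.01   0.918] tilt 0.408 topc [474.1 368.   95. ] wh 40 148 an 88.2
rim 585 ((519.03125, -233.06304931640625), (207.80210876464844, 218.3004608154297), 6.306259632110596) [[ 404. -136.]
 [ 428. -353.]
 [ 634. -330.]
 [ 610. -113.]]
lid 454 [ 671. -242.  257.] [ 0.976  0.09  -0.2  ] [ 712. -109.  261.] [ 628. -328.   91.]
-130 [2.29000e-01 6.01359e+02]
-220 [6.70000e-02 6.59447e+02]
-300 [2.35000e-01 6.19813e+02]
floor 339 ((523.6900634765625, -234.5679473876953), (209.2245635986328, 214.53492736816406), 8.142702102661133)
rim 388 ((517.447998046875, -232.5221710205078), (205.78419494628906, 220.5087432861328), 6.641532897949219) [[ 402. -135.]
 [ 428. -354.]
 [ 632. -330.]
 [ 607. -111.]]
lid 2300 [ 644. -208.  180.] [-0.959 -0.113  0.261] [ 679. -106.  261.] [ 609. -333.   90.]
-130 [2.70000e-01 5.86251e+02]
-220 [2.72000e-01 5.96536e+02]
-300 [2.73000e-01 6.06024e+02]
floor 149 ((511.9023132324219, -232.36135864257812), (195.2709197998047, 216.03173828125), 6.6532301902771)
```

```bash
cat > go.py <<'E'
from h import *
from scipy.spatial.transform import Rotation as Ro
TOP=dict(a=(516.5,157,97),b=(495.5,261,96.7),c=(475.2,367.5,96.7))
YAW=dict(a=.188,b=.197,c=.185)
def tool(yaw,tilt): # tool x along yaw, up by tilt; z downwards
    return Ro.from_euler('z',yaw)*Ro.from_euler('y',-tilt)*Ro.from_euler('x',np.pi)
def tin(n,h):  # h = TCP height above tin top along normal
    R=tool(YAW[n],.4); return np.array(TOP[n])-R.as_matrix()[:,2]*h,R
def delta(p,R):
    o=robot.get_obs();q=o["tool_rot"];R0=Ro.from_quat([*q[1:],q[0]])
    print("t",round(o["time_s"],2),"tcp",o["tcp_pos"].round(1),"F",o["force"].round(2),"w",round(o["width"]*85.4,1),"gf",round(o["grip_force"],1),"j",o["joint_pos"].round(2))
    print("shift units (tool now)",(R0.inv().apply(p-o["tcp_pos"])/25).round(2),"(tool target)",(R.inv().apply(p-o["tcp_pos"])/25).round(2),"turn units",(np.degrees((R0.inv()*R).as_rotvec())/6).round(2))
E
python3 -c "
from go import *
delta(*tin('a',70))"
```

```text
t 0.1 tcp [ 165.3 -550.   230.2] F [ 0.32  0.79 -0.31] w 85.4 gf 0.0 j [-1.43  0.21  1.54  0.    1.39 -0.15]
shift units (tool now) [ 20.5  -23.15   2.8 ] (tool target) [ 15.5  -25.16   9.54] turn units [-0.22  3.81  0.97]
```

Request:
arm_command(
  rows=[
    [[0.85, -0.96, 0, 0, 0, 0, 58], [0.85, -0.96, 0, 0, 0, 0, 58], [0.85, -0.96, 0, 0, 0, 0, 58], [0.85, -0.96, 0, 0, 0, 0, 58], [0.85, -0.96, 0, 0, 0, 0, 58], [0.85, -0.96, 0, 0, 0, 0, 58], [0.85, -0.96, 0, 0, 0, 0, 58], [0.85, -0.96, 0, 0, 0, 0, 58]],
  ],
  grip_force=60,
)

```text
time_s: 0.9
tcp_pos: [273.1, -316.3, 230.8]
tool_rot: [-0.0, 0.989, 0.145, -0.0]
force: [0.5, 0.7, 1.2]
width: 0.68
grip_force: 0.0
```

Request:
arm_command(
  rows=[
    [[0.85, -0.96, 0, 0, 0, 0, 58], [0.85, -0.96, 0, 0, 0, 0, 58], [0.85, -0.96, 0, 0, 0, 0, 58], [0.85, -0.96, 0, 0, 0, 0, 58], [0.85, -0.96, 0, 0, 0, 0, 58], [0.85, -0.96, 0, 0, 0, 0, 58], [0.85, -0.96, 0, 0, 0, 0, 58], [0.85, -0.96, 0, 0, 0, 0, 58]],
  ],
)

```text
time_s: 1.7
tcp_pos: [380.6, -83.7, 231.0]
tool_rot: [-0.0, 0.989, 0.145, -0.0]
force: [1.0, -0.3, 0.6]
width: 0.676
grip_force: 0.0
```

Request:
arm_command(
  rows=[
    [[0.85, -0.96, 0, 0, 0, 0, 58], [0.85, -0.96, 0, 0, 0, 0, 58], [0.85, -0.96, 0, 0, 0, 0, 58], [0.85, -0.96, 0, 0, 0, 0, 58], [0.85, -0.96, 0, 0, 0, 0, 58], [0.85, -0.96, 0, 0, 0, 0, 58], [0.85, -0.96, 0, 0, 0, 0, 58], [0.85, -0.96, 0, 0, 0, 0, 58]],
  ],
)

```text
time_s: 2.5
tcp_pos: [488.1, 148.9, 230.7]
tool_rot: [0.0, 0.989, 0.146, -0.001]
force: [-0.0, -0.2, -0.3]
width: 0.677
grip_force: 0.0
```

Request:
arm_command(
  rows=[
    [[0, 0, 0, -0.05, 0.95, 0.24, 58], [0, 0, 0, -0.05, 0.95, 0.24, 58], [0, 0, 0, -0.05, 0.95, 0.24, 58], [0, 0, 0, -0.05, 0.95, 0.24, 58], [0, 0, 0, 0, 0, 0, 58], [0, 0, 0, 0, 0, 0, 58]],
  ],
)

```text
time_s: 3.1
tcp_pos: [487.7, 147.6, 231.1]
tool_rot: [-0.018, 0.976, 0.093, 0.196]
force: [-0.6, 0.8, 0.2]
width: 0.676
grip_force: 0.0
```

```bash
python3 -c "
from go import *
delta(*tin('a',30))
c=optics.read_camera('wrist');cv2.imwrite('pics/w1.png',c['frame'][...,::-1])"
```

```text
t 3.1 tcp [487.7 147.6 231.1] F [-0.55  0.82  0.2 ] w 57.8 gf 0.0 j [ 0.1  -0.19  1.99  0.04  0.94  1.47]
shift units (tool now) [-0.97 -0.16  4.21] (tool target) [-0.98 -0.15  4.21] turn units [-0.    0.03  0.02]
```

View pics/w1.png

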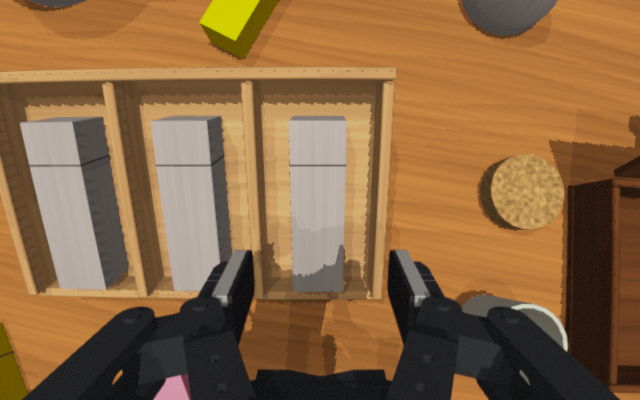

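The wrist view shows tin_a at columns 291-345, rows 117-290, centred in its compartment (walls at 258 and 378). The fingers straddle it.

Request:
arm_command(
  rows=[
    [[-0.2, -0.03, 0.8, 0, 0, 0, 58], [-0.2, -0.03, 0.8, 0, 0, 0, 58], [-0.2, -0.03, 0.8, 0, 0, 0, 58], [-0.2, -0.03, 0.8, 0, 0, 0, 58], [-0.18, -0.03, 0.7, 0, 0, 0, 58], [0, 0, 0.3, 0, 0, 0, 58], [0, 0, 0, 0, 0, 0, 58]],
  ],
)

```text
time_s: 3.85
tcp_pos: [506.0, 154.7, 124.3]
tool_rot: [-0.018, 0.976, 0.093, 0.196]
force: [0.4, 0.1, 0.5]
width: 0.682
grip_force: 0.0
```

```bash
cat > wr.py <<'E'
from go import *
c=optics.read_camera('wrist');T=np.array(c['T_tool_cam']);c['camera_from_world']=np.linalg.inv(T)
W=cloud(c);C=c['frame'].astype(int)
m=((C.max(2)-C.min(2))<25)&(C.max(2)>60)&(abs(W[...,0])<110)&(abs(W[...,1])<45)&(W[...,2]>5)
z=np.median(W[m][:,2]);k=m&(abs(W[...,2]-z)<6)
nl,l,st,ce=cv2.connectedComponentsWithStats(k.astype(np.uint8))
i=1+np.argmax(st[1:,4]);P=W[l==i]
print('tin top in tool frame',P.mean(0).round(1),cv2.minAreaRect(P[:,:2].astype(np.float32)))
E
python3 -c "
from go import *
delta(*tin('a',-30))
import wr"
```

```text
t 3.85 tcp [506.  154.7 124.3] F [0.42 0.09 0.52] w 58.2 gf 0.0 j [0.12 0.01 2.06 0.04 0.68 1.47]
shift units (tool now) [-0.02 -0.01  2.37] (tool target) [-0.03 -0.01  2.37] turn units [-0.    0.04  0.02]
tin top in tool frame [ 6.8  0.4 28.3] ((-2.7785263061523438, 0.46468162536621094), (150.59349060058594, 44.03594970703125), 0.41405415534973145)
```

Request:
arm_command(
  rows=[
    [[-0.1, 0.02, 0.6, 0, 0, 0, 58], [0, 0, 0.6, 0, 0, 0, 58], [0, 0, 0.6, 0, 0, 0, 58], [0, 0, 0.5, 0, 0, 0, 58], [0, 0, 0, 0, 0, 0, 30], [0, 0, 0, 0, 0, 0, 30], [0, 0, 0, 0, 0, 0, 30], [0, 0, 0, 0, 0, 0, 30]],
  ],
  grip_force=60,
)

```text
time_s: 4.7
tcp_pos: [524.2, 157.9, 70.9]
tool_rot: [-0.018, 0.976, 0.093, 0.196]
force: [-0.0, -0.5, -4.2]
width: 0.507
grip_force: 62.9
```

Request:
arm_command(
  rows=[
    [[0, 0, 0, 0, 0, 0, 30], [0, 0, -0.3, 0, 0, 0, 30], [0, 0, -0.4, 0, 0, 0, 30], [0, 0, -0.3, 0, 0, 0, 30], [0, 0, 0, 0, 0, 0, 30], [0, 0, 0, 0, 0, 0, 30], [0, 0, 0, 0, 0, 0, 30], [0, 0, 0, 0, 0, 0, 30]],
  ],
)

```text
time_s: 5.5
tcp_pos: [515.2, 156.1, 93.7]
tool_rot: [-0.018, 0.976, 0.093, 0.197]
force: [-0.4, 0.8, -5.8]
width: 0.504
grip_force: 63.1
```

```bash
python3 -c "
from go import *
delta(*tin('a',-30)); print(robot.get_obs()['wrist_torque'])"
```

```text
t 5.5 tcp [515.2 156.1  93.7] F [-0.37  0.77 -5.78] w 43.1 gf 63.1 j [0.12 0.09 2.06 0.05 0.6  1.46]
shift units (tool now) [ 0.11 -0.03  1.1 ] (tool target) [ 0.1  -0.03  1.1 ] turn units [-0.    0.02  0.02]
[-0.11772347  0.5340287   0.02930822]
```

-5.8 N means tin_a is the heavy one (an empty tin would weigh at most 1.8 N). I lift it, level it and carry it.

Request:
arm_command(
  rows=[
    [[0, 0, -0.7, 0, 0, 0, 30], [0, 0, -0.9, 0, 0, 0, 30], [0, 0, -0.9, 0, 0, 0, 30], [0, 0, -0.9, 0, 0, 0, 30], [0, 0, 0, 0, -0.95, 0, 30], [0, 0, 0, 0, -0.95, 0, 30], [0, 0, 0, 0, -0.95, 0, 30], [0, 0, 0, 0, -0.95, 0, 30]],
  ],
)

```text
time_s: 6.3
tcp_pos: [483.9, 150.1, 172.8]
tool_rot: [0.0, 0.996, 0.095, -0.0]
force: [0.8, -0.2, -5.3]
width: 0.502
grip_force: 67.8
```

```bash
python3 -c "
from go import *
delta(np.array([511,-180,130.]),tool(.113,0)); print(robot.get_obs()['wrist_torque'])"
```

```text
t 6.3 tcp [483.9 150.1 172.8] F [ 0.84 -0.19 -5.27] w 42.9 gf 67.8 j [ 0.13  0.12  1.77 -0.    1.25  1.51]
shift units (tool now) [-1.42 13.17  1.73] (tool target) [-0.41 13.24  1.71] turn units [0.01 0.01 0.73]
[-0.00911049 -0.03177256  0.01490265]
```

Request:
arm_command(
  rows=[
    [[-0.1, 0.6, 0, 0, 0, 0, 30], [-0.1, 0.9, 0, 0, 0, 0, 30], [-0.1, 0.9, 0, 0, 0, 0, 30], [-0.1, 0.9, 0, 0, 0, 0, 30], [-0.1, 0.9, 0, 0, 0, 0, 30], [-0.1, 0.9, 0, 0, 0, 0, 30], [-0.1, 0.9, 0, 0, 0, 0, 30], [-0.1, 0.9, 0, 0, 0, 0, 30]],
  ],
)

```text
time_s: 7.1
tcp_pos: [496.6, -24.2, 172.2]
tool_rot: [0.0, 0.996, 0.095, 0.001]
force: [-0.1, -0.0, -6.9]
width: 0.499
grip_force: 67.9
```

Request:
arm_command(
  rows=[
    [[-0.1, 0.9, 0, 0, 0, 0, 30], [-0.1, 0.9, 0, 0, 0, 0, 30], [-0.1, 0.9, 0, 0, 0, 0, 30], [-0.1, 0.9, 0, 0, 0, 0, 30], [-0.1, 0.9, 0, 0, 0, 0, 30], [-0.1, 0.9, 0, 0, 0, 0, 30], [-0.02, 0.87, 0, 0, 0, 0.73, 30], [0, 0, 0, 0, 0, 0, 30]],
  ],
)

```text
time_s: 7.9
tcp_pos: [511.5, -183.4, 172.5]
tool_rot: [0.002, 0.998, 0.055, 0.001]
force: [-0.7, 0.5, -6.1]
width: 0.502
grip_force: 67.7
```

```bash
python3 -c "
from go import *
delta(np.array([511,-180,130.]),tool(.113,0)); print(robot.get_obs()['wrist_torque'])
a=[optics.read_camera(n)['frame'][...,::-1] for n in('scene','wrist')]
cv2.imwrite('pics/p2.png',np.vstack([cv2.resize(a[0][180:340,180:360],(400,355)),cv2.resize(a[1],(400,240))]))"
```

```text
t 7.9 tcp [ 511.5 -183.4  172.5] F [-0.65  0.47 -6.09] w 42.9 gf 67.7 j [-0.5   0.19  1.68 -0.    1.26  0.96]
shift units (tool now) [-0.01 -0.14  1.7 ] (tool target) [-0.   -0.14  1.7 ] turn units [ 0.03 -0.02 -0.03]
[-0.01286735  0.01561422 -0.00365975]
```

View pics/p2.png

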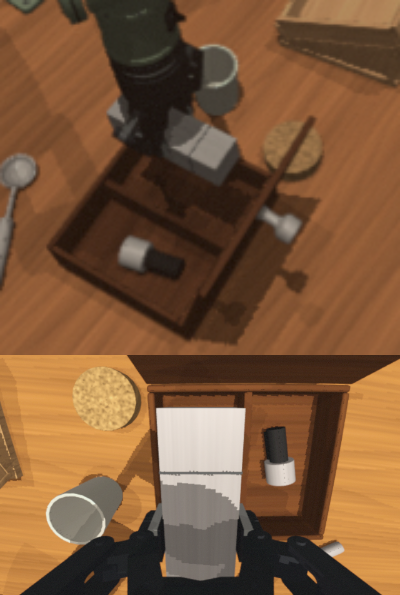

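The tin is parallel to the bay and above it, the stopper bay is clear and the cup is clear of the fingers. I lower it.

Request:
arm_command(
  rows=[
    [[0, -0.14, 0.6, 0, 0, 0, 30], [0, 0, 0.9, 0, 0, 0, 30], [0, 0, 0.9, 0, 0, 0, 30], [0, 0, 0.9, 0, 0, 0, 30], [0, 0, 0.9, 0, 0, 0, 30], [0, 0, 0.7, 0, 0, 0, 30], [0, 0, 0.4, 0, 0, 0, 30], [0, 0, 0.2, 0, 0, 0, 30]],
  ],
)

```text
time_s: 8.8
tcp_pos: [509.5, -175.7, 34.0]
tool_rot: [-0.0, 0.998, 0.057, -0.001]
force: [-0.3, -0.5, -5.2]
width: 0.501
grip_force: 67.8
```

Request:
arm_command(
  rows=[
    [[0, 0, 0.1, 0, 0, 0, 30], [0, 0, 0.1, 0, 0, 0, 30], [0, 0, 0.1, 0, 0, 0, 30], [0, 0, 0, 0, 0, 0, 30]],
  ],
)

```text
time_s: 9.2
tcp_pos: [510.2, -176.8, 27.9]
tool_rot: [0.0, 0.998, 0.057, 0.0]
force: [-0.6, -0.4, -5.8]
width: 0.507
grip_force: 67.8
```

Request:
arm_command(
  rows=[
    [[0, 0, 0.08, 0, 0, 0, 30], [0, 0, 0.08, 0, 0, 0, 30], [0, 0, 0, 0, 0, 0, 30]],
  ],
)

```text
time_s: 9.5
tcp_pos: [509.8, -176.6, 23.4]
tool_rot: [0.0, 0.998, 0.057, 0.0]
force: [-0.6, -0.4, -7.0]
width: 0.505
grip_force: 67.8
```

Request:
arm_command(
  rows=[
    [[0, 0, 0.06, 0, 0, 0, 30], [0, 0, 0.04, 0, 0, 0, 30], [0, 0, 0, 0, 0, 0, 30]],
  ],
)

```text
time_s: 9.8
tcp_pos: [510.2, -176.8, 22.5]
tool_rot: [0.0, 0.998, 0.057, 0.0]
force: [-2.7, 1.5, 5.7]
width: 0.504
grip_force: 69.1
```

Contact made (force reversed). I release and withdraw.

Request:
arm_command(
  rows=[
    [[0, 0, 0, 0, 0, 0, 54], [0, 0, 0, 0, 0, 0, 54], [0, 0, 0, 0, 0, 0, 54], [0, 0, -0.4, 0, 0, 0, 54], [0, 0, -0.8, 0, 0, 0, 54], [0, 0, -0.9, 0, 0, 0, 54], [0, 0, -0.9, 0, 0, 0, 54], [0, 0, -0.9, 0, 0, 0, 54]],
  ],
)

```text
time_s: 10.6
tcp_pos: [509.4, -175.6, 119.4]
tool_rot: [-0.001, 0.998, 0.057, -0.0]
force: [0.9, -0.1, 0.2]
width: 0.631
grip_force: 0.0
```

Request:
arm_command(
  rows=[
    [[0, 0, -0.9, 0, 0, 0, 30], [0, 0, -0.9, 0, 0, 0, 20], [0, 0, 0, 0, 0, 0, 10], [0, 0, 0, 0, 0, 0, 0]],
  ],
)

```text
time_s: 11.0
tcp_pos: [509.9, -176.1, 163.8]
tool_rot: [0.0, 0.998, 0.057, 0.0]
force: [-0.9, -1.1, -0.2]
width: 0.002
grip_force: 0.0
```

```bash
python3 -c "
from go import *
delta(np.array([511,-180,130.]),tool(.113,0))
a=optics.read_camera('wrist')['frame'][...,::-1]
cv2.imwrite('pics/p3.png',a)
c=optics.read_camera('side');np.save('side1.npy',cloud(c));cv2.imwrite('pics/side1.png',c['frame'][...,::-1])
P=cloud(c).reshape(-1,3);C=c['frame'].reshape(-1,3)
for y0 in(-130,-160,-280,-310):
  m=(P[:,2]>90)&(P[:,2]<265)&(P[:,0]>590)&(P[:,0]<740)&(abs(P[:,1]-y0)<12)&(C.max(1)<90)
  if m.sum()>9: print(y0,m.sum(),np.polyfit(P[m,2],P[m,0],1).round(3),P[m].max(0).round())
"
```

```text
t 11.0 tcp [ 509.9 -176.1  163.8] F [-0.87 -1.14 -0.15] w 0.1 gf 0.0 j [-0.49  0.2   1.7   0.    1.24  0.96]
shift units (tool now) [0.02 0.16 1.35] (tool target) [0.03 0.16 1.35] turn units [ 0.   -0.01  0.01]
-130 280 [2.74000e-01 5.85609e+02] [ 659. -118.  259.]
-160 267 [2.7000e-01 5.8979e+02] [ 661. -148.  260.]
-280 191 [2.7300e-01 6.0364e+02] [ 676. -268.  259.]
-310 90 [2.76000e-01 6.06768e+02] [ 680. -298.  259.]
```

View pics/p3.png

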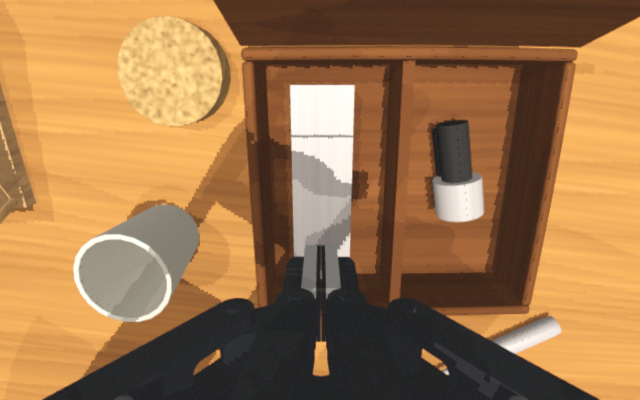

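The tin lies flat and lengthwise in the bay. The lid stands at about 1.84 rad, with hinge at x≈608, z≈66. I go over it with shut fingers and push it closed from behind, about 56 mm beside the knob.

Request:
arm_command(
  rows=[
    [[0, 0, -0.9, 0, 0, 0, 0], [0, 0, -0.9, 0, 0, 0, 0], [0, 0, -0.9, 0, 0, 0, 0], [0, 0, -0.9, 0, 0, 0, 0], [0, 0, -0.9, 0, 0, 0, 0], [0, 0, -0.9, 0, 0, 0, 0], [0.1, 0, -0.1, 0, 0, 0, 0], [0.7, 0, 0, 0, 0, 0, 0]],
  ],
)

```text
time_s: 11.9
tcp_pos: [529.1, -174.3, 300.5]
tool_rot: [0.0, 0.998, 0.056, -0.0]
force: [-0.2, 0.3, -0.9]
width: -0.001
grip_force: 0.0
```

Request:
arm_command(
  rows=[
    [[0.9, 0, 0, 0, 0, 0, 0], [0.9, 0, 0, 0, 0, 0, 0], [0.9, 0, 0, 0, 0, 0, 0], [0.9, 0, 0, 0, 0, 0, 0], [0.9, 0, 0, 0, 0, 0, 0], [0.9, 0, 0, 0, 0, 0, 0], [0.9, 0, 0, 0, 0, 0, 0], [0.7, 0, 0, 0, 0, 0, 0]],
  ],
)

```text
time_s: 12.7
tcp_pos: [704.0, -153.7, 297.3]
tool_rot: [-0.001, 0.998, 0.057, -0.002]
force: [0.4, -0.8, -0.4]
width: 0.004
grip_force: 0.0
```

```bash
python3 -c "
from go import *
delta(np.array([703,-149,215.]),tool(.113,0))"
```

```text
t 12.7 tcp [ 704.  -153.7  297.3] F [ 0.36 -0.76 -0.43] w 0.3 gf 0.0 j [-0.33  0.49  1.04  0.    1.62  1.12]
shift units (tool now) [-0.01 -0.19  3.29] (tool target) [-0.02 -0.19  3.29] turn units [-0.02  0.04  0.01]
```

Request:
arm_command(
  rows=[
    [[0, -0.1, 0.6, 0, 0, 0, 0], [0, -0.1, 0.8, 0, 0, 0, 0], [0, 0, 0.8, 0, 0, 0, 0], [0, 0, 0.8, 0, 0, 0, 0], [0, 0, 0.3, 0, 0, 0, 0], [0, 0, 0, 0, 0, 0, 0]],
  ],
)

```text
time_s: 13.3
tcp_pos: [700.8, -148.9, 214.6]
tool_rot: [-0.001, 0.998, 0.057, -0.003]
force: [0.6, -0.4, -0.3]
width: 0.001
grip_force: 0.0
```

Request:
arm_command(
  rows=[
    [[-0.4, 0, 0, 0, 0, 0, 0], [-0.5, 0, 0, 0, 0, 0, 0], [-0.5, 0, 0, 0, 0, 0, 0], [-0.5, 0, 0, 0, 0, 0, 0], [-0.5, 0, 0, 0, 0, 0, 0], [-0.6, 0, 0, 0, 0, 0, 0]],
  ],
)

```text
time_s: 13.9
tcp_pos: [633.0, -158.6, 227.3]
tool_rot: [0.003, 0.998, 0.057, 0.008]
force: [3.2, 2.6, 15.3]
width: -0.0
grip_force: 1.9
```

```bash
python3 -c "
from go import *
delta(np.array([627,-158,215.]),tool(.113,0))"
```

```text
t 13.9 tcp [ 633.  -158.6  227.3] F [ 3.25  2.63 15.32] w -0.0 gf 1.9 j [-0.38  0.36  1.36  0.    1.41  1.08]
shift units (tool now) [-0.25 -0.05  0.49] (tool target) [-0.24 -0.05  0.49] turn units [ 0.06 -0.16  0.01]
```

The edge catches a shoulder of the gripper (upward 15 N). I raise the tool by about 20 mm before going on.

Request:
arm_command(
  rows=[
    [[0.1, 0, -0.4, 0, 0, 0, 0], [0, 0, -0.4, 0, 0, 0, 0], [0, 0, -0.2, 0, 0, 0, 0], [0, 0, 0, 0, 0, 0, 0]],
  ],
)

```text
time_s: 14.3
tcp_pos: [631.8, -158.0, 244.9]
tool_rot: [0.001, 0.998, 0.057, 0.001]
force: [-0.1, 1.1, 0.1]
width: 0.001
grip_force: 0.0
```

```bash
python3 -c "
from go import *
delta(np.array([627,-158,235.]),tool(.113,0))
c=optics.read_camera('side');P=cloud(c).reshape(-1,3);C=c['frame'].reshape(-1,3)
for y0 in(-130,-160,-280,-310):
  m=(P[:,2]>90)&(P[:,2]<280)&(P[:,0]>540)&(P[:,0]<740)&(abs(P[:,1]-y0)<12)&(C.max(1)<90)
  if m.sum()>9: print(y0,m.sum(),np.polyfit(P[m,2],P[m,0],1).round(3),P[m].max(0).round())
cv2.imwrite('pics/s4.png',cv2.resize(c['frame'][60:240,280:480,::-1],(600,540)))
"
```

```text
t 14.3 tcp [ 631.8 -158.   244.9] F [-0.07  1.08  0.15] w 0.1 gf 0.0 j [-0.38  0.36  1.33 -0.    1.46  1.08]
shift units (tool now) [-0.19 -0.02  0.39] (tool target) [-0.19 -0.02  0.4 ] turn units [ 0.02 -0.02  0.  ]
-130 245 [1.80000e-02 6.02526e+02] [ 614. -118.  269.]
-160 267 [5.60000e-02 6.00276e+02] [ 637. -148.  280.]
-280 194 [1.40000e-02 6.21102e+02] [ 628. -268.  267.]
-310 182 [1.70000e-02 6.23882e+02] [ 631. -298.  267.]
```

View pics/s4.png

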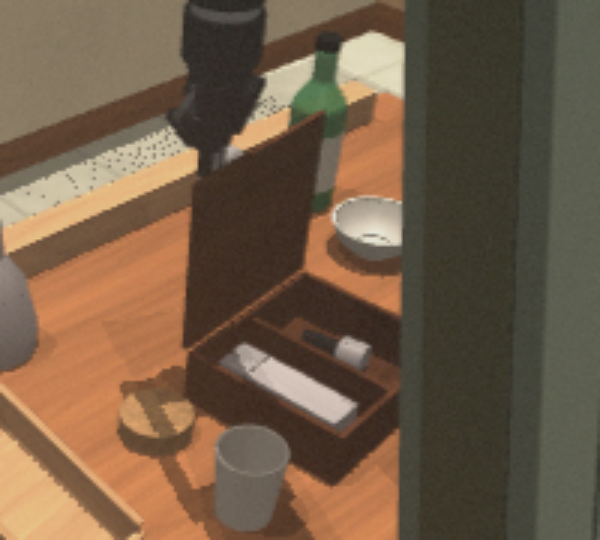

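The lid stands about vertical now, with the finger behind its upper edge. I follow the closing arc.

Request:
arm_command(
  rows=[
    [[-0.6, 0, 0.1, 0, 0, 0, 0], [-0.7, 0, 0.1, 0, 0, 0, 0], [-0.7, 0, 0.1, 0, 0, 0, 0], [-0.6, 0, 0.2, 0, 0, 0, 0], [-0.6, 0, 0.2, 0, 0, 0, 0], [-0.5, 0, 0.2, 0, 0, 0, 0]],
  ],
)

```text
time_s: 14.95
tcp_pos: [539.0, -168.3, 220.3]
tool_rot: [0.0, 0.998, 0.057, 0.0]
force: [2.2, 0.5, -0.1]
width: -0.002
grip_force: 0.8
```

Request:
arm_command(
  rows=[
    [[-0.5, 0, 0.35, 0, 0, 0, 0], [-0.5, 0, 0.35, 0, 0, 0, 0], [-0.5, 0, 0.35, 0, 0, 0, 0], [-0.4, 0, 0.47, 0, 0, 0, 0], [-0.4, 0, 0.47, 0, 0, 0, 0], [-0.4, 0, 0.47, 0, 0, 0, 0]],
  ],
)

```text
time_s: 15.55
tcp_pos: [472.0, -175.9, 158.7]
tool_rot: [0.0, 0.998, 0.057, 0.0]
force: [1.3, -0.3, 0.7]
width: -0.006
grip_force: 0.5
```

```bash
python3 -c "
from go import *
delta(np.array([446,-178,74.]),tool(.113,0))"
```

```text
t 15.55 tcp [ 472.  -175.9  158.7] F [ 1.31 -0.29  0.66] w -0.5 gf 0.5 j [-0.53  0.13  1.79  0.    1.22  0.93]
shift units (tool now) [-1.05 -0.03  3.39] (tool target) [-1.04 -0.03  3.39] turn units [ 0.   -0.01  0.  ]
```

Request:
arm_command(
  rows=[
    [[-0.2, 0, 0.5, 0, 0, 0, 0], [-0.25, 0, 0.5, 0, 0, 0, 0], [-0.25, 0, 0.6, 0, 0, 0, 0], [-0.15, 0, 0.6, 0, 0, 0, 0], [-0.1, 0, 0.5, 0, 0, 0, 0], [-0.1, 0, 0.4, 0, 0, 0, 0], [0, 0, 0.2, 0, 0, 0, 0], [0, 0, 0.1, 0, 0, 0, 0]],
  ],
)

```text
time_s: 16.35
tcp_pos: [445.3, -178.6, 74.4]
tool_rot: [-0.0, 0.998, 0.057, -0.001]
force: [-6.5, 2.7, 16.0]
width: -0.002
grip_force: 8.3
```

Request:
arm_command(
  rows=[
    [[0, 0, 0.1, 0, 0, 0, 0], [0, 0, 0.05, 0, 0, 0, 0], [0, 0, 0, 0, 0, 0, 0]],
  ],
)

```text
time_s: 16.65
tcp_pos: [445.4, -178.6, 74.2]
tool_rot: [-0.0, 0.998, 0.057, -0.002]
force: [-12.5, 5.2, 26.8]
width: 0.001
grip_force: 13.5
```

Request:
arm_command(
  rows=[
    [[0, 0, -0.5, 0, 0, 0, 0], [0, 0, -0.9, 0, 0, 0, 0], [0, 0, -0.9, 0, 0, 0, 0], [0, 0, -0.9, 0, 0, 0, 0], [-0.9, 0, -0.9, 0, 0, 0, 0], [-0.9, 0, -0.9, 0, 0, 0, 0], [-0.9, 0, 0, 0, 0, 0, 0], [0, 0, 0, 0, 0, 0, 0]],
  ],
)

```text
time_s: 17.45
tcp_pos: [378.0, -186.8, 196.9]
tool_rot: [0.001, 0.998, 0.056, 0.001]
force: [-0.0, 0.5, 0.1]
width: 0.001
grip_force: 0.0
```

```bash
python3 - <<'E'
from go import *
delta(np.array([446,-178,74.]),tool(.113,0))
for n in('scene','side'):
  c=optics.read_camera(n);P=cloud(c).reshape(-1,3);C=c['frame'].reshape(-1,3)
  a=cv2.imread(f'pics/{n}0.png');cv2.imwrite(f'pics/{n}9.png',c['frame'][...,::-1])
  R=Ro.from_euler('z',.113).as_matrix();L=(P-[517,-232,0])@R
  m=(abs(L[:,0])<95)&(abs(L[:,1])<100)&(L[:,2]>50)&(L[:,2]<90)&(C.max(1)<110)
  A=np.c_[L[m,:2],np.ones(m.sum())];print(n,m.sum(),np.linalg.lstsq(A,L[m,2],rcond=None)[0].round(4))
E
```

```text
t 17.45 tcp [ 378.  -186.8  196.9] F [-0.03  0.47  0.13] w 0.1 gf 0.0 j [-0.66 -0.1   1.94 -0.    1.3   0.79]
shift units (tool now) [ 2.73 -0.06  4.92] (tool target) [ 2.74 -0.04  4.91] turn units [ 0.02 -0.02 -0.01]
scene 4601 [-1.00000e-04 -3.40000e-03  7.45532e+01]
side 452 [-1.12000e-02 -6.10000e-03  7.43695e+01]
```

View pics/scene9.png

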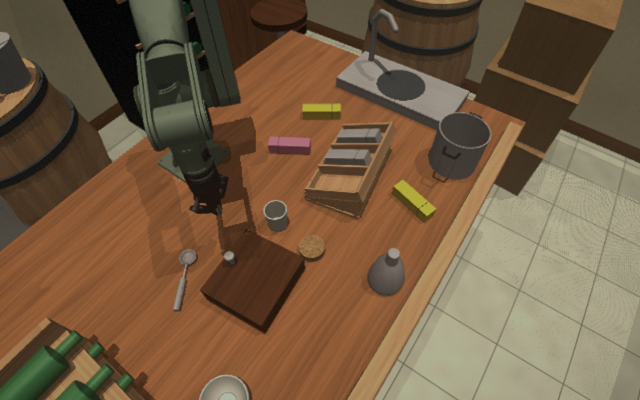

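The lid lies flat (slope under 0.012 rad, top at z≈74.5). tin_b (347,158) and tin_c (360,135) are in the bin, the bystanders are unmoved and the robot touches nothing.

```bash
python3 -c "
from plant import workorder
print(workorder.hand_in())"
```

```text
the job is handed in; nothing more can be done
None
```

The heavy tin was tin_a: it read about 5.8 N when lifted, so I laid it flat in the empty bay, closed the lid to within about 0.012 rad and handed the job in at about 17.5 s; tin_b and tin_c were left in the bin and no verdict was shown.

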